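# Snap the end cover into a flange bearing unit

## Task

Close up the flange bearing: set its white end cover into the bore, dome up, so that it rests loosely on the O-ring in the mouth, and let go; then press it straight down against the wave spring, with the hand sleeve from the kit tray that fits over the dome and into the bore, until the catches snap over its rim and hold it down. Press with the sleeve and not the fingers, never harder than 28 N or the cover cracks, then stand the sleeve back upright in its own compartment and leave everything else where it is.

Things in the scene. Friction and masses are not known exactly. Their poses are not given: they have to be found in the camera images.
- housing: four-bolt flange bearing unit lying face up, fixed: 130 mm square steel plate 10 mm thick, on it a grey 108 mm square flange (top at 23 mm) with four bolt heads (tops at 32 mm) 41.5 mm from both centre lines, and a round boss, 82 mm diameter, its flat rim at 46 mm, with a 62 mm bore. Origin: centre of the plate's underside, z up, x and y along its edges
- bore (a point): centre of the mouth of the 62 mm bore, level with the boss's rim, 46 mm above the housing's origin. A black O-ring stands out of the bore wall to 28 mm from the axis, 3.5 to 5.5 mm below the rim. The loose cover rests on it with its taper; pushing it past the O-ring takes 7 to 15 N over some 3 mm, then the force drops
- well (a point): point on the bore's axis 29 mm above the housing's origin: where the bearing face lies on average. The bearing cartridge is shimmed up to 2 mm higher or lower, differently in each unit. It carries a wave spring (6.6 mm tall, 3.1 N per mm) and four catches that spring out over the cover's rim, at 15 to 19 N, in its last 0.5 mm to the face; there the spring is flat and the force climbs past 20 N at once
- cover: white plastic end cover, 45 g, dome up: rim 60 mm diameter, 6 mm thick, its lower edge tapered over 4 mm to 54 mm diameter; in the middle a dome of 35 mm diameter, side straight up to 21 mm, top 25 mm above the underside: grip it there. Origin: centre of the underside, z up. Loose on the O-ring its underside is 41 mm above the housing's origin; held by the catches 27 to 31.5 mm; if not caught, the spring lifts it above 32.5 mm
- sleeve: fitting sleeve of the right size, 180 g: upside-down aluminium cup, 51 mm outside, 43 mm inside, open below, 26 mm tall, hollow 20 mm deep; on it a black round handle, 28 mm diameter (30 mm in the top 10 mm), up to 80 mm above the open edge. The open edge goes round the dome and presses on the cover's rim. Origin: centre of the open edge, z up. Stands in a compartment of the tray, drawn anew each time
- sleeve_shoulder (a point): point on the sleeve's axis at the cup's flat top, 26 mm above the open edge, where the handle begins. Grip the handle just above it, so that the fingertips bear on the 11 mm wide shoulder when pressing and the handle cannot slip up through the fingers
- tray: open grey kit tray, fixed, 100 mm (x) by 275 mm (y), 28 mm tall, floor 5 mm thick, divided into three compartments of 90 by 85 mm inside, centres at y = -90, 0 and +90 mm. Origin: centre of the underside, z up. The sleeve goes back into the compartment it came from
- sleeve_small: bystander: like the sleeve but 34 mm outside, too small to pass over the dome; stands in another compartment of the tray. Origin: centre of the lower edge
- sleeve_large: bystander: like the sleeve but 76 mm outside, too large for the bore; stands in another compartment of the tray. Origin: centre of the lower edge
- spanner: bystander: steel spanner, 190 mm, lying flat. Origin: middle of the underside
- grease_tin: bystander: round tin, 64 mm diameter, 55 mm tall. Origin: centre of the underside
- old_bearing: bystander: the worn bearing ring, 62 mm outside, 30 mm bore, 19 mm tall. Origin: centre of the underside
- wash_bottle: bystander: white bottle with red cap, 60 mm diameter, 160 mm tall. Origin: centre of the underside
- beaker: bystander: empty glass beaker, 66 mm diameter, 85 mm tall. Origin: centre of the underside
Things that resemble listed ones, but are neither listed nor needed, are in the scene too. Of the things like the cover, leave any that is green; of the rest the smaller one is meant. Several things look just like the housing: the one meant starts nearest to the robot's base.

How it is judged:
On the way, in this order (a step that is already met when the one before it is completed fails the run):
1. the cover rests loosely on the O-ring in the mouth of the bore, level, and is let go (horizontal distance between cover and housing below 0.004 m and z of cover in the frame of housing between 0.0385 and 0.044 m and angle between the z axis of cover and the z axis of housing, either way round below 0.08 rad and contact force between the fingers and cover below 0.1 N), for 0.2 s.
2. the cover is pressed down to the bearing by the sleeve (horizontal distance between cover and housing below 0.003 m and z of cover in the frame of housing between 0.025 and 0.032 m and angle between the z axis of cover and the z axis of housing, either way round below 0.05 rad and contact force between sleeve and cover above 1 N), for 0.05 s.
At the end, for the whole second after the job is handed in: The cover is held down by the catches: underside less than 32 mm above the housing's origin, within 3 mm of the axis, level within 0.05 rad; the sleeve stands upright (0.08 rad) in its own compartment, within 30 mm of where it stood; both released and at rest (horizontal distance between cover and housing below 0.003 m and z of cover in the frame of housing between 0.025 and 0.032 m and angle between the z axis of cover and the z axis of housing, either way round below 0.05 rad and linear speed of each of cover, sleeve below 0.01 m/s and distance of sleeve from where it was at the start of the episode below 0.03 m and angle between sleeve's own z axis and vertical below 0.08 rad and contact force between the fingers and sleeve below 0.1 N and contact force between the fingers and cover below 0.1 N); the robot touches nothing.
It fails at once if the sleeve presses on the cover with more than 28 N (contact force between sleeve and cover above 28 N).
It fails at once if the cover is pressed down past the O-ring by the fingers instead of the sleeve (horizontal distance between cover and housing below 0.02 m and z of cover in the frame of housing below 0.0375 m and contact force between the fingers and cover above 1 N).
It fails at once if a bystander is moved by more than 30 mm (distance of any of sleeve_small, sleeve_large, spanner, grease_tin, old_bearing, wash_bottle, beaker from where it was at the start of the episode above 0.03 m).
It also fails if it takes over 72 s, if anything falls off the work surface, if the arm or the gripper's body presses on something with over 40 N, if the wrist force passes 120 N, or if a joint passes its speed limit or range.

## Robot

A 6-joint arm with a two-finger parallel gripper is mounted at the origin on the work surface. World frame = base frame: x ahead of the robot, y to its left, z up, the work surface at z = 0. Lengths are in m, angles in rad, forces in N, time in s.
With the tool pointing down it reaches from about 0.35 to 0.975 m from the base axis. Payload 4.9 kg.
Tool frame: the origin (TCP) lies on the centre line of the jaws, within the pads' length; the fingertips stand 14 mm ahead of it and the grasp point (between the pads) lies 5 mm behind it; z points along the fingers, y is the line along which they close (so a half turn about z gives the same grasp; the last joint's range is limited). The gripper opens to 85 mm and grips with 20 to 120 N. Pads are 22 mm wide; open, the fingers measure 114 mm over their backs; the gripper's body (76 mm by 85 mm) begins 54 mm behind the grasp point. The pads swing forward as they close: fully open they stand 13 mm farther back than shut.
Start: joints at [1.195, 0.053, 1.613, -0, 1.476, -0.119], TCP at [0.159, 0.604, 0.245] pointing down, gripper open.
Joint ranges: [-3.01, 3.01], [-1.01, 2.22], [0.06, 2.58], [-1.02, 4.17], [0.09, 2.62], [-3.14, 3.14]. Speed limits (rad/s): [2.57, 2.57, 3.14, 3.14, 3.14, 3.14].

## Interface

Orientations are given as a unit quaternion [w, x, y, z].
In Python, from plant import * gives the robot as it stands.
- The arm moves only by the tool send_rows, never from a script. Its argument "steps" is a list of rows, each an object with "translation": the shift along the tool's x, y, z in cm, a list of three; "delta_rot": the turn, a rotation vector about the tool's x, y, z in rad, a list of three; "jaw": the finger opening in cm, from 0 to 8.54. In form: [{"translation": [dx, dy, dz], "delta_rot": [rx, ry, rz], "jaw": jaw}, ...]. A call has exactly 8 rows; each row is the pose to reach, as a shift and turn from the pose commanded when the call began, along the tool's axes at that moment; what a row does not reach only later rows make up. A row lasts 1/10 s, in which the tool goes at most 50 mm and 8.59 degrees, less where a joint would pass 70% of its speed; a pose out of reach is approached as far as the arm can. A call with a gripper value outside its range is refused whole. The fingers move at their own pace and stop on an object; the grip force is fixed at half the most. Time passes only in rows, so rows that repeat a pose let the fingers close, or fill a call up. It gives the time, the measured TCP pose, the force, the opening and the grip force at its end, in the units of the state.
- state(): the state, without advancing time (a new reading comes with each control period).
- grab_frame(name): name is "side" or "top" or "wrist"; returns a dict with "pixels" (384x512x3 uint8, blue, green, red), "range_z" (384x512 float32, m along the optical axis (not along the pixel's ray), 0 where there is no reading), "fx", "fy", "cx", "cy" (pixels), "dist" ([k1, k2, p1, p2, k3] as OpenCV has them; the pictures are not rectified), "rvec" (rotation vector, rad) and "tvec" (3), from world to camera coordinates, as OpenCV has them. Camera axes: x right, y down, z forward; pixel columns grow to the right and rows downward; lengths in m; the calibration is good to about 2 mm. A picture is of the moment at which its call begins.
- job_done(): hands the job in; it is judged then, once.
The state is a dict: "time": time; "joint_pos": joint angles; "joint_vel": joint speeds; "joint_efforts": joint torques, N m; "tool_pos": TCP position; "tool_rot": TCP orientation; "contact_force": force on the tool from outside, world axes, zero at the start; "ft_torque": the same for the moment, N m; "gripper_width": opening from 0.0 (shut) to 1.0 (fully open); "grasp_force": force on a finger pad.
Only numpy, scipy, OpenCV 4.12 (cv2) and the standard library are available. Lean on these libraries where they do the work, as an engineer would, in place of code of your own. Each camera call takes 0.05 s, during which the arm holds its last target. There are 200 camera calls.

## Working session

There is one attempt and no reset: what is moved stays moved. The work goes in short steps, Python scripts to look and compute and a tool call to move; the robot and the scene stay as the last step left them, time stands still between calls to the robot, and variables do not carry over. Pictures are saved under pics/ and viewed, at most 10 in all, crops included, and the job is handed in when it is done.

Besides the shell and the picture viewer there is one more tool, called after "Request:" as name(argument=value, ...), one argument or row to a line, values as JSON. send_rows: Moves the arm, as the interface text tells. Its arguments: {"type":"object","properties":{"steps":{"type":"array","items":{"type":"object","properties":{"translation":{"type":"array","items":{"type":"number"}},"delta_rot":{"type":"array","items":{"type":"number"}},"jaw":{"type":"number"}}}}},"required":["steps"]}

```bash
mkdir -p pics; cat > h.py <<'E'
from plant import *
import numpy as np, cv2
from scipy.spatial.transform import Rotation as R
def world(f,px,z=None):
    """pixels Nx2 -> world, by depth or onto plane z"""
    px=np.atleast_2d(np.array(px,float)); K=np.array([[f['fx'],0,f['cx']],[0,f['fy'],f['cy']],[0,0,1]])
    r=cv2.undistortPoints(px[:,None],K,np.array(f['dist']))[:,0]; r=np.c_[r,np.ones(len(r))]
    M=cv2.Rodrigues(np.array(f['rvec'],float))[0]; t=np.array(f['tvec'],float).ravel()
    c=-M.T@t; d=r@M
    if z is None: s=f['range_z'][px[:,1].round().astype(int),px[:,0].round().astype(int)]
    else: s=(z-c[2])/d[:,2]
    return c+d*s[:,None]
def cloud(f):
    v,u=np.mgrid[0:384,0:512]; p=world(f,np.c_[u.ravel(),v.ravel()]).reshape(384,512,3); p[f['range_z']==0]=np.nan
    return p
def tool():
    s=state(); q=s['tool_rot']; return np.array(s['tool_pos']),R.from_quat([q[1],q[2],q[3],q[0]]).as_matrix()
E
python3 - <<'E'
from h import *
import pickle
for n in ['top','side','wrist']:
    f=grab_frame(n); pickle.dump(f,open(f'{n}.pkl','wb'))
    cv2.imwrite(f'pics/{n}0.png',cv2.resize(f['pixels'],(800,600)))
s=state();print(s); print(tool()[1].round(3))
E
```

```text
{'time': 0.15, 'joint_pos': array([ 1.19499189e+00,  5.32290047e-02,  1.61396683e+00,  1.53495593e-05,
        1.47600007e+00, -1.18993709e-01]), 'joint_vel': array([-0.00126579, -0.00171076, -0.00362876,  0.00044189,  0.00079312,
       -0.00268754]), 'joint_efforts': array([ 3.63559866e-04, -3.94242275e+01, -3.70722270e+01, -1.08954919e-04,
        4.64943252e-03,  3.28861290e-05]), 'tool_pos': array([0.15857061, 0.60407575, 0.2443377 ]), 'tool_rot': array([-2.03711150e-04,  1.28053481e-01,  9.91766940e-01, -7.75345379e-04]), 'contact_force': array([-0.61192597,  0.77966571, -0.42857827]), 'ft_torque': array([ 0.0549706 , -0.03302372, -0.00791752]), 'grasp_force': 0.0, 'gripper_width': 1.0032166408794914}
[[-0.967  0.254 -0.001]
 [ 0.254  0.967 -0.001]
 [ 0.    -0.002 -1.   ]]
```

View pics/top0.png

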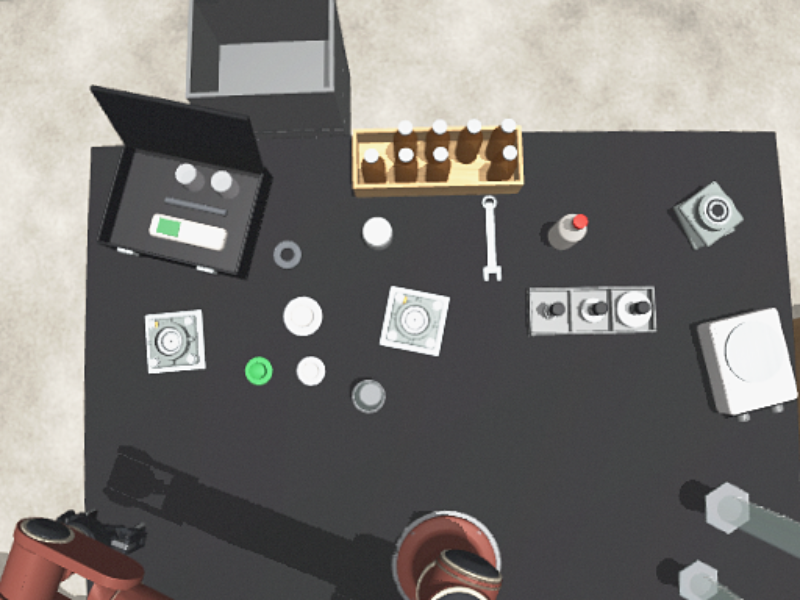

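View pics/side0.png

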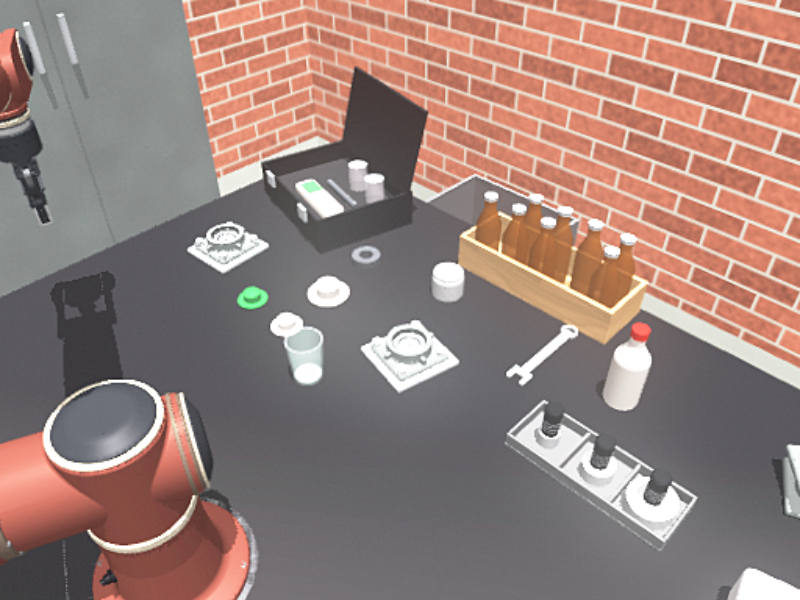

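The top picture (800 px scale) shows:
- The nearest housing is at (415,320), with its twins at (172,341) and (708,212).
- The small white cover is at (311,371), with a green one at (259,371) and a bigger white one at (302,316).
- The tray is at (592,311), with the middle-sized sleeve in its centre compartment.

Next I'll measure these from the depth data.

```bash
python3 - <<'E'
from h import *
import pickle
f=pickle.load(open('top.pkl','rb')); P=cloud(f); k=.64
def near(u,v,r,lo,hi):
    u*=k;v*=k; Q=P[int(v-r):int(v+r),int(u-r):int(u+r)].reshape(-1,3); Q=Q[(Q[:,2]>lo)&(Q[:,2]<hi)]; return Q
def circ(Q):
    c,r=cv2.minEnclosingCircle((Q[:,:2]*1000).astype(np.float32)); return np.round(c,1),round(r,1),Q[:,2].mean().round(4),len(Q)
print('cover all',circ(near(311,371,12,.003,.05)),'dome',circ(near(311,371,12,.018,.05)))
print('big',circ(near(302,316,16,.003,.05)))
for n,(u,v) in dict(h=(415,320),h2=(172,341)).items():
    print(n,'boss',circ(near(u,v,28,.040,.06)))
    Q=near(u,v,28,.006,.06); print(cv2.minAreaRect((Q[:,:2]*1000).astype(np.float32)))
Q=near(592,311,48,.015,.032); print('tray',cv2.minAreaRect((Q[:,:2]*1000).astype(np.float32)))
for u in (552,594,634): 
    print('handle',circ(near(u+3,310,12,.07,.1)),'shoulder',circ(near(u,310,12,.028,.036)))
print('beaker',circ(near(368,396,14,.02,.2)))
print('cam',-cv2.Rodrigues(np.array(f['rvec']))[0].T@np.array(f['tvec']))
E
```

```text
cover all (array([421.8, 286.9]), 52.8, np.float64(0.0118), 264) dome (array([423.4, 282.7]), 17.3, np.float64(0.0233), 80)
big (array([544.8, 307. ]), 69.9, np.float64(0.0154), 514)
h boss (array([521. ,  56.2]), 42.7, np.float64(0.0452), 235)
((517.2494506835938, 55.88811492919922), (163.05946350097656, 182.2273406982422), 74.85984802246094)
h2 boss (array([490.1, 587.5]), 50.8, np.float64(0.0453), 252)
((494.4295959472656, 594.3118896484375), (195.99424743652344, 185.65150451660156), 89.84370422363281)
tray ((593.7890625, -327.666748046875), (278.4075927734375, 210.2761993408203), 89.30065155029297)
handle (array([ 538.6, -237.1]), 14.6, np.float64(0.0825), 65) shoulder (array([ 537.3, -235.1]), 15.4, np.float64(0.0309), 20)
handle (array([ 538.4, -325.3]), 14.0, np.float64(0.0834), 65) shoulder (array([ 537.6, -325.2]), 24.9, np.float64(0.0316), 73)
handle (array([ 537.2, -417.6]), 15.7, np.float64(0.0836), 63) shoulder (array([ 538.1, -415.8]), 37.5, np.float64(0.0312), 226)
beaker (array([370. , 154.2]), 32.8, np.float64(0.0663), 159)
cam [0.43998903 0.08029877 1.35634661]
```

```bash
cat >> h.py <<'E'
def go(x,y,z,yaw_y=None):
    """cm shift in tool axes to world target (m); tilt fix rotvec"""
    p,M=tool(); print('at',p.round(4),'shift cm',(M.T@(np.array([x,y,z])-p)*100).round(2))
    a=np.arctan2(M[1,0],M[0,0]) ; D=np.array([[np.cos(a),np.sin(a),0],[np.sin(a),-np.cos(a),0],[0,0,-1]])
    print('level rot',R.from_matrix(M.T@D).as_rotvec().round(4),'F',state()['contact_force'].round(2),'t',state()['time'],'gw',round(state()['gripper_width'],3))
E
python3 -c "
from h import *
go(.4234,.2827,.2)"
```

```text
at [0.1586 0.6041 0.2443] shift cm [-33.78 -24.35   4.47]
level rot [-0.0016 -0.0002  0.    ] F [-0.61  0.78 -0.43] t 0.15 gw 1.003
```

Request:
send_rows(
  steps=[
    {"translation":[-33.7,-24.3,0],"delta_rot":[0,0,0],"jaw":8.5},
    {"translation":[-33.7,-24.3,0],"delta_rot":[0,0,0],"jaw":8.5},
    {"translation":[-33.7,-24.3,0],"delta_rot":[0,0,0],"jaw":8.5},
    {"translation":[-33.7,-24.3,0],"delta_rot":[0,0,0],"jaw":8.5},
    {"translation":[-33.7,-24.3,0],"delta_rot":[0,0,0],"jaw":8.5},
    {"translation":[-33.7,-24.3,0],"delta_rot":[0,0,0],"jaw":8.5},
    {"translation":[-33.7,-24.3,0],"delta_rot":[0,0,0],"jaw":8.5},
    {"translation":[-33.7,-24.3,0],"delta_rot":[0,0,0],"jaw":8.5},
  ],
)

```text
time: 0.95
tool_pos: [0.4139, 0.294, 0.2452]
tool_rot: [0.0, 0.128, 0.992, 0.0]
contact_force: [1.2, 0.8, 0.1]
gripper_width: 0.996
grasp_force: 0.0
```

```bash
python3 -c "
from h import *
go(.4234,.2827,.16)"
```

```text
at [0.4139 0.294  0.2452] shift cm [-1.21 -0.85  8.52]
level rot [0.0002 0.0001 0.    ] F [1.24 0.84 0.1 ] t 0.95 gw 0.996
```

Request:
send_rows(
  steps=[
    {"translation":[-1.2,-0.9,5],"delta_rot":[0,0,0],"jaw":8.5},
    {"translation":[-1.2,-0.9,6],"delta_rot":[0,0,0],"jaw":8.5},
    {"translation":[-1.2,-0.9,6],"delta_rot":[0,0,0],"jaw":8.5},
    {"translation":[-1.2,-0.9,6],"delta_rot":[0,0,0],"jaw":8.5},
    {"translation":[-1.2,-0.9,6],"delta_rot":[0,0,0],"jaw":8.5},
    {"translation":[-1.2,-0.9,6],"delta_rot":[0,0,0],"jaw":8.5},
    {"translation":[-1.2,-0.9,6],"delta_rot":[0,0,0],"jaw":8.5},
    {"translation":[-1.2,-0.9,6],"delta_rot":[0,0,0],"jaw":8.5},
  ],
)

```text
time: 1.75
tool_pos: [0.4225, 0.2845, 0.186]
tool_rot: [0.0, 0.128, 0.992, 0.0]
contact_force: [-0.2, 0.7, 0.3]
gripper_width: 0.992
grasp_force: 0.0
```

```bash
python3 - <<'E'
from h import *
f=grab_frame('wrist'); P=cloud(f)
cv2.imwrite('pics/w1.png',f['pixels'])
d=np.linalg.norm(P[...,:2]-[.4234,.2827],axis=2)
def circ(m):
    Q=P[m]; c,r=cv2.minEnclosingCircle((Q[:,:2]*1000).astype(np.float32)); return np.round(c,1),round(r,1),Q[:,2].mean().round(4),len(Q)
print(circ((d<.04)&(P[...,2]>.015)&(P[...,2]<.04)),circ((d<.045)&(P[...,2]>.004)&(P[...,2]<.04)))
go(.4234,.2827,.022)
E
```

```text
(array([422.4, 282.3]), 17.6, np.float64(0.0246), 850) (array([415.7, 284.7]), 36.9, np.float64(0.014), 2185)
at [0.4225 0.2844 0.1858] shift cm [-0.12 -0.15 16.38]
level rot [0.0005 0.0006 0.    ] F [ 0.14  0.64 -0.01] t 1.8 gw 0.999
```

View pics/w1.png

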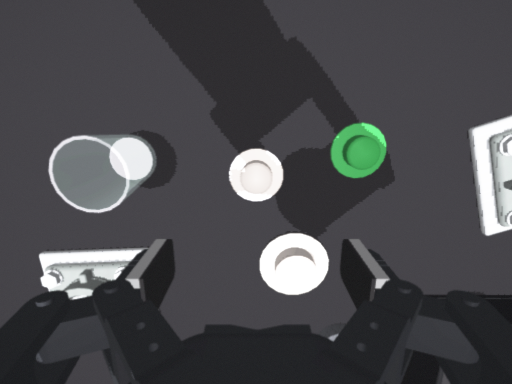

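The wrist picture shows the small white cover at (256,175). The depth data put it at (0.4225, 0.2823), so I'll descend there and grip.

Request:
send_rows(
  steps=[
    {"translation":[0,-0.2,5],"delta_rot":[0,0,0],"jaw":8.5},
    {"translation":[0,-0.2,10],"delta_rot":[0,0,0],"jaw":8.5},
    {"translation":[0,-0.2,13],"delta_rot":[0,0,0],"jaw":8.5},
    {"translation":[0,-0.2,15],"delta_rot":[0,0,0],"jaw":8.5},
    {"translation":[0,-0.2,16.3],"delta_rot":[0,0,0],"jaw":8.5},
    {"translation":[0,-0.2,16.3],"delta_rot":[0,0,0],"jaw":8.5},
    {"translation":[0,-0.2,16.3],"delta_rot":[0,0,0],"jaw":8.5},
    {"translation":[0,-0.2,16.3],"delta_rot":[0,0,0],"jaw":5},
  ],
)

```text
time: 2.6
tool_pos: [0.4233, 0.2828, 0.0241]
tool_rot: [0.001, 0.128, 0.992, 0.001]
contact_force: [0.9, -0.6, 0.7]
gripper_width: 0.853
grasp_force: 0.0
```

Request:
send_rows(
  steps=[
    {"translation":[0,0,0],"delta_rot":[0,0,0],"jaw":3},
    {"translation":[0,0,0],"delta_rot":[0,0,0],"jaw":3},
    {"translation":[0,0,0],"delta_rot":[0,0,0],"jaw":3},
    {"translation":[0,0,0],"delta_rot":[0,0,0],"jaw":3},
    {"translation":[0,0,0],"delta_rot":[0,0,0],"jaw":3},
    {"translation":[0,0,0],"delta_rot":[0,0,0],"jaw":3},
    {"translation":[0,0,0],"delta_rot":[0,0,0],"jaw":3},
    {"translation":[0,0,0],"delta_rot":[0,0,0],"jaw":3},
  ],
)

```text
time: 3.4
tool_pos: [0.4228, 0.2826, 0.0235]
tool_rot: [0.001, 0.128, 0.992, 0.0]
contact_force: [-1.0, -0.9, 6.6]
gripper_width: 0.377
grasp_force: 60.0
```

```bash
python3 -c "
from h import *
go(.521,.0562,.16)"
```

```text
at [0.4228 0.2826 0.0235] shift cm [-15.27 -19.38 -13.65]
level rot [0.0012 0.0014 0.    ] F [-1.02 -0.94  6.56] t 3.4 gw 0.377
```

Request:
send_rows(
  steps=[
    {"translation":[0,0,-4],"delta_rot":[0,0,0],"jaw":3},
    {"translation":[0,0,-9],"delta_rot":[0,0,0],"jaw":3},
    {"translation":[-2,-2.5,-13],"delta_rot":[0,0,0],"jaw":3},
    {"translation":[-4.5,-6,-13],"delta_rot":[0,0,0],"jaw":3},
    {"translation":[-7.5,-9.5,-13],"delta_rot":[0,0,0],"jaw":3},
    {"translation":[-10.5,-13.2,-13],"delta_rot":[0,0,0],"jaw":3},
    {"translation":[-12.5,-16,-13],"delta_rot":[0,0,0],"jaw":3},
    {"translation":[-12.5,-16,-13],"delta_rot":[0,0,0],"jaw":3},
  ],
)

```text
time: 4.2
tool_pos: [0.5033, 0.0923, 0.1523]
tool_rot: [0.0, 0.131, 0.991, -0.001]
contact_force: [-0.8, 0.7, -1.1]
gripper_width: 0.378
grasp_force: 59.9
```

```bash
python3 - <<'E'
from h import *
from scipy.optimize import least_squares
import pickle
f=grab_frame('wrist'); cv2.imwrite('pics/w2.png',f['pixels']); pickle.dump(f,open('w2.pkl','wb'))
g=grab_frame('side'); cv2.imwrite('pics/s2.png',g['pixels'])
p,M=tool(); go(.521,.0562,.12)
for n,f in (('w',f),('top',pickle.load(open('top.pkl','rb')))):
    P=cloud(f); d=np.linalg.norm(P[...,:2]-[.521,.056],axis=2); m=(d<.05)&(P[...,2]>.042)&(P[...,2]<.05)
    Q=P[m][:,:2]*1000; print(n,len(Q))
    # annulus fit 31..41 : penalise points outside
    c0=np.median(Q,0)
    r=least_squares(lambda c:np.r_[np.maximum(0,31-np.hypot(*(Q-c).T)),np.maximum(0,np.hypot(*(Q-c).T)-41)],np.array([521,56.]),loss='soft_l1')
    print(r.x.round(1),r.cost,P[m][:,2].mean())
E
```

```text
at [0.502  0.0951 0.1519] shift cm [-2.84 -3.28  3.18]
level rot [ 0.0001 -0.001  -0.    ] F [-1.09  1.17 -0.33] t 4.3 gw 0.382
w 1333
[526.9  56.9] 50.824486161046025 0.04645690432088556
top 192
[523.3  55.9] 10.316017834568786 0.04550749509394014
```

View pics/w2.png

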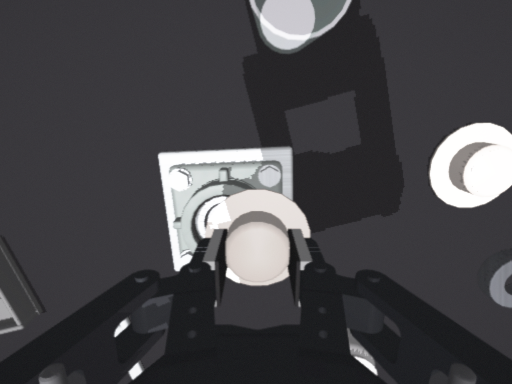

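The cover is held squarely in the jaws at (257,250), and it hides half the boss. I'll move on 7 cm past the boss to measure the bore unobstructed.

Request:
send_rows(
  steps=[
    {"translation":[-4,-1.7,-2],"delta_rot":[0,0,0],"jaw":3},
    {"translation":[-7.5,-3.3,-3],"delta_rot":[0,0,0],"jaw":3},
    {"translation":[-9.8,-3.3,-3],"delta_rot":[0,0,0],"jaw":3},
    {"translation":[-9.8,-3.3,-3],"delta_rot":[0,0,0],"jaw":3},
    {"translation":[-9.8,-3.3,-3],"delta_rot":[0,0,0],"jaw":3},
    {"translation":[-9.8,-3.3,-3],"delta_rot":[0,0,0],"jaw":3},
    {"translation":[-9.8,-3.3,-3],"delta_rot":[0,0,0],"jaw":3},
    {"translation":[-9.8,-3.3,-3],"delta_rot":[0,0,0],"jaw":3},
  ],
)

```text
time: 5.1
tool_pos: [0.5879, 0.0395, 0.1822]
tool_rot: [-0.0, 0.128, 0.992, 0.0]
contact_force: [-0.5, 0.1, 0.2]
gripper_width: 0.377
grasp_force: 60.0
```

```bash
python3 - <<'E'
from h import *
from scipy.optimize import least_squares
import pickle
f=grab_frame('wrist'); pickle.dump(f,open('w3.pkl','wb'))
cv2.imwrite('pics/w3.png',f['pixels'])
go(.523,.056,.12); p,M=tool()
P=cloud(f); d=np.linalg.norm(P[...,:2]-[.523,.056],axis=2); m=(d<.05)&(P[...,2]>.043)&(P[...,2]<.049)
Q=P[m][:,:2]*1000
r=least_squares(lambda c:np.r_[np.maximum(0,31-np.hypot(*(Q-c).T)),np.maximum(0,np.hypot(*(Q-c).T)-41)],np.array([523,56.]),loss='soft_l1')
print(r.x.round(1),r.cost,len(Q),P[m][:,2].mean(), Q.mean(0))
print('plate',(lambda A:cv2.minAreaRect((A[:,:2]*1000).astype(np.float32)))(P[(d<.1)&(P[...,2]>.007)&(P[...,2]<.013)]))
# held cover: dome top points in tool frame
T=(P-p)@M
m=(np.abs(T[...,0])<.04)&(np.abs(T[...,1])<.045)&(T[...,2]>-.01)&(T[...,2]<.03); print('cover/tool pts',m.sum())
m2=m&(np.abs(T[...,1])<.012); q=T[m2]; print(np.nanpercentile(q,[1,10,50,90,99],axis=0).round(4))
E
```

```text
at [0.5881 0.0393 0.1823] shift cm [ 6.72 -0.03  6.23]
level rot [-0.     -0.0001  0.    ] F [-0.17 -0.   -0.51] t 5.15 gw 0.379
[526.5  55.4] 352.49950695021903 3253 0.04651982671681298 [524.32368041  55.77052772]
plate ((525.915283203125, 54.92273712158203), (130.97471618652344, 130.8461151123047), 77.68971252441406)
cover/tool pts 7577
[[-0.0282 -0.0117 -0.003 ]
 [-0.0101 -0.0094 -0.0023]
 [ 0.0102 -0.0001 -0.0007]
 [ 0.0242  0.0094  0.0168]
 [ 0.0292  0.0118  0.0178]]
```

View pics/w3.png

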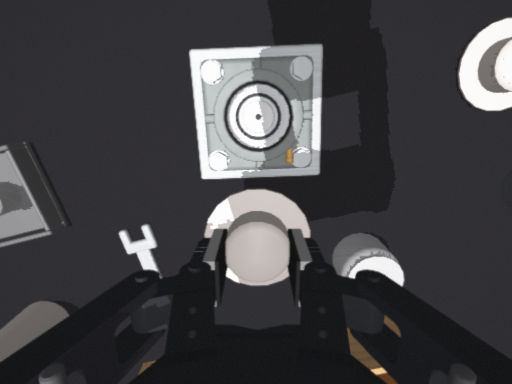

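The whole housing is clear, with the bore centred near pixel (259,116), and the held cover is at (257,245). I'll refine the bore centre and where the cover sits in the tool frame.

```bash
python3 - <<'E'
from h import *
from scipy.optimize import least_squares
import pickle
f=pickle.load(open('w3.pkl','rb')); P=cloud(f); p,M=tool()
# bore edge: first dark pixel going outward->in along rays on the z=.046 plane
g=cv2.cvtColor(f['pixels'],cv2.COLOR_BGR2GRAY).astype(np.float32)
K=np.array([[f['fx'],0,f['cx']],[0,f['fy'],f['cy']],[0,0,1]])
c=np.array([.526,.0553])
for it in range(3):
    pts=[]
    for a in np.arange(0,2*np.pi,.1):
        rr=np.arange(.027,.037,.0002); X=np.c_[c[0]+rr*np.cos(a),c[1]+rr*np.sin(a),np.full(len(rr),.046)]
        uv=cv2.projectPoints(X,np.array(f['rvec']),np.array(f['tvec']),K,np.array(f['dist']))[0][:,0].astype(np.float32)
        v=cv2.remap(g,uv[:,:1],uv[:,1:],cv2.INTER_LINEAR)[:,0]
        k=np.argmax(np.gradient(cv2.blur(v[:,None],(1,5))[:,0])); pts.append(X[k,:2])
    pts=np.array(pts)
    r=least_squares(lambda q:np.hypot(*(pts-q[:2]).T)*1000-q[2]*1000,[*c,.031],loss='soft_l1'); c=r.x[:2]
    print('bore edge circle',r.x.round(4),'res',np.median(abs(r.fun)).round(2))
T=(P-p)@M
m=(np.hypot(T[...,0],T[...,1])<.036)&(T[...,2]>.012)&(T[...,2]<.022)&(T[...,0]>0)
q=T[m]; ang=np.arctan2(q[:,1],q[:,0]); e=[]
for a in np.arange(-1.2,1.2,.1):
    s=q[abs(ang-a)<.05]
    if len(s): e.append(s[np.argmax(np.hypot(s[:,0],s[:,1])),:2])
e=np.array(e); r=least_squares(lambda o:np.hypot(*(e-o).T)*1000-30,[0,0],loss='soft_l1'); print('cover in tool',r.x.round(4),np.median(abs(r.fun)),'rim z',np.median(q[:,2]))
m=(np.hypot(T[...,0],T[...,1])<.03)&(T[...,2]<.0)&(abs(T[...,1])<.016); q=T[m];print('dome top z',np.nanmin(T[m][:,2]),np.percentile(q[:,2],5), 'mean top', q[q[:,2]<np.percentile(q[:,2],30)].mean(0).round(4))
# tilt of rim plane
m=(np.hypot(T[...,0],T[...,1])<.028)&(np.hypot(T[...,0],T[...,1])>.021)&(T[...,2]>.013)&(T[...,2]<.021)&(T[...,0]>0); q=T[m]
print('rim plane',np.linalg.lstsq(np.c_[q[:,:2],np.ones(len(q))],q[:,2],rcond=None)[0].round(4))
go(*c,.12)
E
```

```text
bore edge circle [0.5262 0.0549 0.0311] res 0.13
bore edge circle [0.5262 0.055  0.0311] res 0.12
bore edge circle [0.5262 0.055  0.0311] res 0.11
cover in tool [-0.     -0.0009] 0.1403035410514324 rim z 0.016513811016380643
dome top z -0.08735760750946954 -0.08476951066133478 mean top [ 0.0164  0.0004 -0.0807]
rim plane [-0.0052  0.0004  0.0166]
at [0.5881 0.0393 0.1823] shift cm [ 6.38 -0.05  6.23]
level rot [-0.     -0.0001  0.    ] F [-0.17 -0.   -0.51] t 5.15 gw 0.379
```

Request:
send_rows(
  steps=[
    {"translation":[3,0,0],"delta_rot":[0,0,0],"jaw":3},
    {"translation":[6.4,0,2],"delta_rot":[0,0,0],"jaw":3},
    {"translation":[6.4,0,6],"delta_rot":[0,0,0],"jaw":3},
    {"translation":[6.4,0,9],"delta_rot":[0,0,0],"jaw":3},
    {"translation":[6.4,0,10.3],"delta_rot":[0,0,0],"jaw":3},
    {"translation":[6.4,0,10.3],"delta_rot":[0,0,0],"jaw":3},
    {"translation":[6.4,0,10.3],"delta_rot":[0,0,0],"jaw":3},
    {"translation":[6.4,0,10.3],"delta_rot":[0,0,0],"jaw":3},
  ],
)

```text
time: 5.95
tool_pos: [0.5285, 0.055, 0.0815]
tool_rot: [0.002, 0.128, 0.992, 0.0]
contact_force: [-0.0, 0.3, 0.5]
gripper_width: 0.382
grasp_force: 60.0
```

```bash
python3 -c "
from h import *
go(.5262,.055,.0645)"
```

```text
at [0.5285 0.055  0.0815] shift cm [ 0.23 -0.06  1.7 ]
level rot [0.0008 0.0036 0.    ] F [-0.01  0.28  0.47] t 5.95 gw 0.382
```

Request:
send_rows(
  steps=[
    {"translation":[0,0,0],"delta_rot":[0,0,0],"jaw":3},
    {"translation":[0,0,0],"delta_rot":[0,0,0],"jaw":3},
    {"translation":[0,0,0.4],"delta_rot":[0,0,0],"jaw":3},
    {"translation":[0,0,0.8],"delta_rot":[0,0,0],"jaw":3},
    {"translation":[0,0,1.1],"delta_rot":[0,0,0],"jaw":3},
    {"translation":[0,0,1.3],"delta_rot":[0,0,0],"jaw":3},
    {"translation":[0,0,1.4],"delta_rot":[0,0,0],"jaw":3},
    {"translation":[0,0,1.4],"delta_rot":[0,0,0],"jaw":3},
  ],
)

```text
time: 6.75
tool_pos: [0.5266, 0.0552, 0.0651]
tool_rot: [-0.0, 0.128, 0.992, 0.0]
contact_force: [0.1, 0.1, -1.5]
gripper_width: 0.377
grasp_force: 59.9
```

```bash
python3 -c "
from h import *
go(.5262,.055,.0645)"
```

```text
at [0.5266 0.0552 0.0651] shift cm [ 0.03 -0.03  0.06]
level rot [ 0.0002 -0.0005 -0.    ] F [ 0.13  0.15 -1.48] t 6.75 gw 0.377
```

Request:
send_rows(
  steps=[
    {"translation":[0,0,0.05],"delta_rot":[0,0,0],"jaw":3},
    {"translation":[0,0,0.05],"delta_rot":[0,0,0],"jaw":3},
    {"translation":[0,0,0.05],"delta_rot":[0,0,0],"jaw":4.5},
    {"translation":[0,0,0.05],"delta_rot":[0,0,0],"jaw":5},
    {"translation":[0,0,0.05],"delta_rot":[0,0,0],"jaw":6},
    {"translation":[0,0,0.05],"delta_rot":[0,0,0],"jaw":7},
    {"translation":[0,0,0.05],"delta_rot":[0,0,0],"jaw":8.5},
    {"translation":[0,0,0.05],"delta_rot":[0,0,0],"jaw":8.5},
  ],
)

```text
time: 7.55
tool_pos: [0.5267, 0.0551, 0.0648]
tool_rot: [0.0, 0.128, 0.992, -0.0]
contact_force: [0.7, 0.2, 0.1]
gripper_width: 0.996
grasp_force: 0.0
```

Request:
send_rows(
  steps=[
    {"translation":[0,0,-1],"delta_rot":[0,0,0],"jaw":8.5},
    {"translation":[0,0,-4],"delta_rot":[0,0,0],"jaw":8.5},
    {"translation":[-2,0,-8],"delta_rot":[0,0,0],"jaw":8.5},
    {"translation":[-6.5,0,-11.5],"delta_rot":[0,0,0],"jaw":8.5},
    {"translation":[-6.5,0,-11.5],"delta_rot":[0,0,0],"jaw":8.5},
    {"translation":[-6.5,0,-11.5],"delta_rot":[0,0,0],"jaw":8.5},
    {"translation":[-6.5,0,-11.5],"delta_rot":[0,0,0],"jaw":8.5},
    {"translation":[-6.5,0,-11.5],"delta_rot":[0,0,0],"jaw":8.5},
  ],
)

```text
time: 8.35
tool_pos: [0.5876, 0.0389, 0.1776]
tool_rot: [-0.002, 0.128, 0.992, -0.0]
contact_force: [-0.3, 0.3, -0.5]
gripper_width: 0.993
grasp_force: 0.0
```

```bash
python3 - <<'E'
from h import *
from scipy.optimize import least_squares
import pickle
f=grab_frame('wrist'); P=cloud(f); cv2.imwrite('pics/w4.png',f['pixels'][:300,80:430])
go(.538,-.325,.2)
d=np.hypot(*(P[...,:2]-[.5262,.055]).transpose(2,0,1))
m=(d<.029)&(d>.020)&(P[...,2]>.035)&(P[...,2]<.056); q=P[m]; a,*_=np.linalg.lstsq(np.c_[q[:,:2]-[.5262,.055],np.ones(len(q))],q[:,2],rcond=None)
print('rim plane',a.round(4),len(q))
m=(d<.022)&(P[...,2]>.055)&(P[...,2]<.08); q=P[m]; c,r=cv2.minEnclosingCircle((q[:,:2]*1000).astype(np.float32)); print('dome',c,r,q[:,2].max())
m=(d<.04)&(d>.0335)&(P[...,2]>.04)&(P[...,2]<.05); print('boss z',np.median(P[m][:,2]))
E
```

```text
at [0.5877 0.0389 0.1777] shift cm [ -4.41 -36.46  -2.22]
level rot [-0.0007 -0.0037  0.    ] F [ 0.46 -0.39 -0.2 ] t 8.4 gw 0.994
rim plane [-0.002  -0.0382  0.0473] 1821
dome (526.2901611328125, 55.263065338134766) 17.336633682250977 0.06768770177898548
boss z 0.04711407446911675
```

View pics/w4.png

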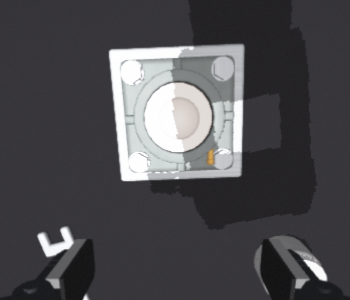

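The cover sits level and centred in the mouth (pixel (178,117) in the crop; axis within 0.3 mm). Next is the sleeve.

Request:
send_rows(
  steps=[
    {"translation":[-0.5,-4,-3],"delta_rot":[0,0,0],"jaw":8.5},
    {"translation":[-1.1,-9,-5],"delta_rot":[0,0,0],"jaw":8.5},
    {"translation":[-1.7,-14,-6],"delta_rot":[0,0,0],"jaw":8.5},
    {"translation":[-2.3,-19,-6],"delta_rot":[0,0,0],"jaw":8.5},
    {"translation":[-2.9,-24,-6],"delta_rot":[0,0,0],"jaw":8.5},
    {"translation":[-3.5,-29,-6],"delta_rot":[0,0,0],"jaw":8.5},
    {"translation":[-4.1,-33.5,-6],"delta_rot":[0,0,0],"jaw":8.5},
    {"translation":[-4.4,-36.5,-6],"delta_rot":[0,0,0],"jaw":8.5},
  ],
)

```text
time: 9.2
tool_pos: [0.5377, -0.3279, 0.2384]
tool_rot: [-0.001, 0.129, 0.992, 0.0]
contact_force: [0.3, 0.1, 0.3]
gripper_width: 0.993
grasp_force: 0.0
```

Request:
send_rows(
  steps=[
    {"translation":[0,0,0],"delta_rot":[0,0,0],"jaw":8.5},
    {"translation":[0,0,0],"delta_rot":[0,0,0],"jaw":8.5},
    {"translation":[0,0,0],"delta_rot":[0,0,0],"jaw":8.5},
    {"translation":[0,0,0],"delta_rot":[0,0,0],"jaw":8.5},
    {"translation":[0,0,0],"delta_rot":[0,0,0],"jaw":8.5},
    {"translation":[0,0,0],"delta_rot":[0,0,0],"jaw":8.5},
    {"translation":[0,0,0],"delta_rot":[0,0,0],"jaw":8.5},
    {"translation":[0,0,0],"delta_rot":[0,0,0],"jaw":8.5},
  ],
)

```text
time: 10.0
tool_pos: [0.5395, -0.3255, 0.2399]
tool_rot: [0.0, 0.128, 0.992, -0.0]
contact_force: [0.4, -0.3, 0.3]
gripper_width: 0.996
grasp_force: 0.0
```

```bash
python3 - <<'E'
from h import *
f=grab_frame('wrist'); P=cloud(f); cv2.imwrite('pics/w5.png',f['pixels'])
def circ(q): c,r=cv2.minEnclosingCircle((q[:,:2]*1000).astype(np.float32)); return np.round(c,1),round(r,1),np.median(q[:,2]).round(4),len(q)
for y in (-.235,-.325,-.416):
    d=np.hypot(*(P[...,:2]-[.54,y]).transpose(2,0,1))
    print('handle',circ(P[(d<.03)&(P[...,2]>.08)&(P[...,2]<.1)]))
    print(' shoulder',circ(P[(d<.045)&(P[...,2]>.029)&(P[...,2]<.036)]))
go(.5395,-.325,.05)
E
```

```text
handle (array([ 539.4, -239.6]), 15.0, np.float64(0.0858), 672)
 shoulder (array([ 547.9, -220.1]), 38.0, np.float64(0.0314), 193)
handle (array([ 539., -329.]), 15.0, np.float64(0.0857), 625)
 shoulder (array([ 549.5, -327.8]), 35.7, np.float64(0.0321), 651)
handle (array([ 538.6, -419.4]), 15.4, np.float64(0.0859), 628)
 shoulder (array([ 543.1, -419.4]), 42.3, np.float64(0.0322), 1981)
at [ 0.5395 -0.3255  0.2398] shift cm [1.000e-02 5.000e-02 1.898e+01]
level rot [-0.  0. -0.] F [ 0.02  0.21 -0.44] t 10.05 gw 1.001
```

View pics/w5.png

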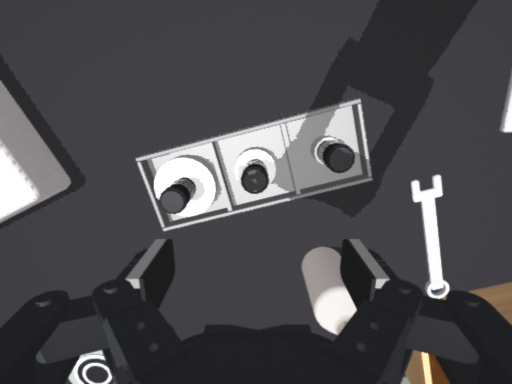

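The tray lies at (255,165), the right sleeve's handle top is at (255,180), and the bottle at (330,290) is well clear. I'll descend on the handle with the jaws at 6 cm.

Request:
send_rows(
  steps=[
    {"translation":[0,-0.3,4.5],"delta_rot":[0,0,0],"jaw":6},
    {"translation":[0,-0.3,9],"delta_rot":[0,0,0],"jaw":6},
    {"translation":[0,-0.3,13],"delta_rot":[0,0,0],"jaw":6},
    {"translation":[0,-0.3,16],"delta_rot":[0,0,0],"jaw":6},
    {"translation":[0,-0.3,18],"delta_rot":[0,0,0],"jaw":6},
    {"translation":[0,-0.3,19.2],"delta_rot":[0,0,0],"jaw":6},
    {"translation":[0,-0.3,19.4],"delta_rot":[0,0,0],"jaw":6},
    {"translation":[0,-0.3,19.4],"delta_rot":[0,0,0],"jaw":6},
  ],
)

```text
time: 10.85
tool_pos: [0.5391, -0.3289, 0.0465]
tool_rot: [0.0, 0.128, 0.992, -0.0]
contact_force: [-0.4, 1.1, 0.1]
gripper_width: 0.703
grasp_force: 0.0
```

Request:
send_rows(
  steps=[
    {"translation":[0,0,0],"delta_rot":[0,0,0],"jaw":5},
    {"translation":[0,0,0],"delta_rot":[0,0,0],"jaw":4},
    {"translation":[0,0,0],"delta_rot":[0,0,0],"jaw":3},
    {"translation":[0,0,0],"delta_rot":[0,0,0],"jaw":2},
    {"translation":[0,0,0],"delta_rot":[0,0,0],"jaw":2},
    {"translation":[0,0,0],"delta_rot":[0,0,0],"jaw":2},
    {"translation":[0,0,0],"delta_rot":[0,0,0],"jaw":2},
    {"translation":[0,0,0],"delta_rot":[0,0,0],"jaw":2},
  ],
)

```text
time: 11.65
tool_pos: [0.5394, -0.329, 0.0471]
tool_rot: [0.001, 0.128, 0.992, -0.0]
contact_force: [-0.2, 1.3, 5.2]
gripper_width: 0.315
grasp_force: 58.9
```

```bash
python3 -c "
from h import *
go(.5262,.0552,.18)"
```

```text
at [ 0.5394 -0.329   0.0471] shift cm [ 11.01  36.82 -13.33]
level rot [-0.0007  0.0017 -0.    ] F [-0.24  1.33  5.2 ] t 11.65 gw 0.315
```

Request:
send_rows(
  steps=[
    {"translation":[0,0,-2],"delta_rot":[0,0,0],"jaw":2},
    {"translation":[0,0,-6],"delta_rot":[0,0,0],"jaw":2},
    {"translation":[0,0,-10],"delta_rot":[0,0,0],"jaw":2},
    {"translation":[0,0,-13.5],"delta_rot":[0,0,0],"jaw":2},
    {"translation":[1,3,-14.5],"delta_rot":[0,0,0],"jaw":2},
    {"translation":[2,6.5,-14.5],"delta_rot":[0,0,0],"jaw":2},
    {"translation":[3.3,11,-14.5],"delta_rot":[0,0,0],"jaw":2},
    {"translation":[4.7,15.5,-14.5],"delta_rot":[0,0,0],"jaw":2},
  ],
)

```text
time: 12.45
tool_pos: [0.5317, -0.1652, 0.1898]
tool_rot: [-0.001, 0.129, 0.992, 0.0]
contact_force: [0.6, 0.9, -1.8]
gripper_width: 0.313
grasp_force: 59.3
```

Request:
send_rows(
  steps=[
    {"translation":[1.3,4.5,0],"delta_rot":[0,0,0],"jaw":2},
    {"translation":[2.6,9,0],"delta_rot":[0,0,0],"jaw":2},
    {"translation":[3.9,13,0],"delta_rot":[0,0,0],"jaw":2},
    {"translation":[4.9,16.5,0],"delta_rot":[0,0,0],"jaw":2},
    {"translation":[5.7,19,0],"delta_rot":[0,0,0],"jaw":2},
    {"translation":[6.2,20.7,0],"delta_rot":[0,0,0],"jaw":2},
    {"translation":[6.3,21.3,0],"delta_rot":[0,0,0],"jaw":2},
    {"translation":[6.3,21.3,0],"delta_rot":[0,0,0],"jaw":2},
  ],
)

```text
time: 13.25
tool_pos: [0.5253, 0.0557, 0.1901]
tool_rot: [-0.001, 0.127, 0.992, -0.0]
contact_force: [-0.2, 0.1, -1.9]
gripper_width: 0.316
grasp_force: 59.4
```

Request:
send_rows(
  steps=[
    {"translation":[0,0,0],"delta_rot":[0,0,0],"jaw":2},
    {"translation":[0,0,0],"delta_rot":[0,0,0],"jaw":2},
    {"translation":[0,0,0],"delta_rot":[0,0,0],"jaw":2},
    {"translation":[0,0,0],"delta_rot":[0,0,0],"jaw":2},
    {"translation":[0,0,0],"delta_rot":[0,0,0],"jaw":2},
    {"translation":[0,0,0],"delta_rot":[0,0,0],"jaw":2},
    {"translation":[0,0,0],"delta_rot":[0,0,0],"jaw":2},
    {"translation":[0,0,0],"delta_rot":[0,0,0],"jaw":2},
  ],
)

```text
time: 14.05
tool_pos: [0.5257, 0.0553, 0.1908]
tool_rot: [0.0, 0.128, 0.992, -0.0]
contact_force: [-0.0, 0.2, -1.9]
gripper_width: 0.316
grasp_force: 59.4
```

```bash
python3 - <<'E'
from h import *
import pickle
from scipy.optimize import least_squares
f=grab_frame('wrist'); pickle.dump(f,open('w6.pkl','wb')); cv2.imwrite('pics/w6.png',f['pixels'])
g=grab_frame('side'); cv2.imwrite('pics/s6.png',cv2.resize(g['pixels'][120:260,170:330],(640,560)))
go(.5262,.0552,.12)
P=cloud(f); p,M=tool(); T=(P-p)@M; h=np.hypot(T[...,0],T[...,1])
m=(h<.03)&(T[...,2]>.01)&(T[...,2]<.024)&(T[...,0]>0); q=T[m]; print(len(q),np.percentile(q,[2,50,98],axis=0).round(4))
ang=np.arctan2(q[:,1],q[:,0]); e=[]
for a in np.arange(-1.2,1.2,.1):
    s=q[abs(ang-a)<.05]
    if len(s): e.append(s[np.argmax(np.hypot(s[:,0],s[:,1])),:2])
e=np.array(e); r=least_squares(lambda o:np.hypot(*(e-o).T)*1000-25.5,[0,0],loss='soft_l1'); print('sleeve in tool',r.x.round(4),np.median(abs(r.fun)))
print('shoulder plane',np.linalg.lstsq(np.c_[q[:,:2],np.ones(len(q))],q[:,2],rcond=None)[0].round(4))
E
```

```text
at [0.5257 0.0554 0.1908] shift cm [-0.05 -0.    7.08]
level rot [0. 0. 0.] F [ 0.39 -0.23 -1.98] t 14.15 gw 0.312
2258 [[ 0.005  -0.0235  0.0113]
 [ 0.016  -0.0008  0.0151]
 [ 0.0252  0.0214  0.0227]]
sleeve in tool [ 0.0001 -0.001 ] 0.1001109982490398
shoulder plane [0.163  0.0012 0.0129]
```

View pics/s6.png

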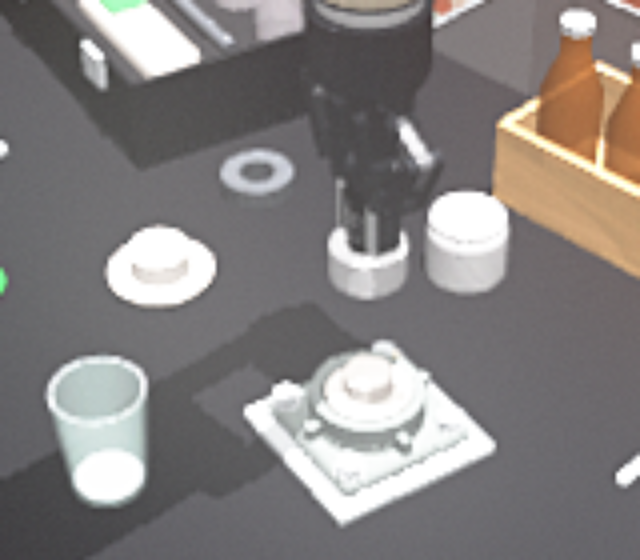

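The sleeve hangs upright at (367,265), above the cover at (370,385). Its offset in the tool frame matches the one the cover had, so I'll reuse the same TCP x, y.

Request:
send_rows(
  steps=[
    {"translation":[-0.1,0,2],"delta_rot":[0,0,0],"jaw":2},
    {"translation":[-0.1,0,4],"delta_rot":[0,0,0],"jaw":2},
    {"translation":[-0.1,0,6],"delta_rot":[0,0,0],"jaw":2},
    {"translation":[-0.1,0,7.5],"delta_rot":[0,0,0],"jaw":2},
    {"translation":[-0.1,0,8.5],"delta_rot":[0,0,0],"jaw":2},
    {"translation":[-0.1,0,9.1],"delta_rot":[0,0,0],"jaw":2},
    {"translation":[-0.1,0,9.4],"delta_rot":[0,0,0],"jaw":2},
    {"translation":[-0.1,0,9.5],"delta_rot":[0,0,0],"jaw":2},
  ],
)

```text
time: 14.95
tool_pos: [0.5271, 0.0551, 0.0961]
tool_rot: [0.0, 0.128, 0.992, 0.0]
contact_force: [-0.7, 0.1, -1.7]
gripper_width: 0.316
grasp_force: 59.4
```

```bash
python3 -c "
from h import *
go(.5266,.0552,.0891)"
```

```text
at [0.5271 0.0551 0.0961] shift cm [0.05 0.   0.7 ]
level rot [0.0001 0.0007 0.    ] F [-0.66  0.15 -1.71] t 14.95 gw 0.316
```

Request:
send_rows(
  steps=[
    {"translation":[0,0,0.15],"delta_rot":[0,0,0],"jaw":2},
    {"translation":[0,0,0.3],"delta_rot":[0,0,0],"jaw":2},
    {"translation":[0,0,0.45],"delta_rot":[0,0,0],"jaw":2},
    {"translation":[0,0,0.55],"delta_rot":[0,0,0],"jaw":2},
    {"translation":[0,0,0.65],"delta_rot":[0,0,0],"jaw":2},
    {"translation":[0,0,0.7],"delta_rot":[0,0,0],"jaw":2},
    {"translation":[0,0,0.75],"delta_rot":[0,0,0],"jaw":2},
    {"translation":[0,0,0.8],"delta_rot":[0,0,0],"jaw":2},
  ],
)

```text
time: 15.75
tool_pos: [0.5269, 0.0552, 0.0882]
tool_rot: [0.0, 0.128, 0.992, 0.0]
contact_force: [-0.3, 1.0, 1.8]
gripper_width: 0.313
grasp_force: 59.4
```

Request:
send_rows(
  steps=[
    {"translation":[0,0,0.02],"delta_rot":[0,0,0],"jaw":2},
    {"translation":[0,0,0.05],"delta_rot":[0,0,0],"jaw":2},
    {"translation":[0,0,0.07],"delta_rot":[0,0,0],"jaw":2},
    {"translation":[0,0,0.1],"delta_rot":[0,0,0],"jaw":2},
    {"translation":[0,0,0.12],"delta_rot":[0,0,0],"jaw":2},
    {"translation":[0,0,0.15],"delta_rot":[0,0,0],"jaw":2},
    {"translation":[0,0,0.15],"delta_rot":[0,0,0],"jaw":2},
    {"translation":[0,0,0.15],"delta_rot":[0,0,0],"jaw":2},
  ],
)

```text
time: 16.55
tool_pos: [0.5272, 0.0552, 0.087]
tool_rot: [0.001, 0.128, 0.992, 0.0]
contact_force: [-1.3, 1.2, 5.6]
gripper_width: 0.313
grasp_force: 59.4
```

Request:
send_rows(
  steps=[
    {"translation":[0,0,0.03],"delta_rot":[0,0,0],"jaw":2},
    {"translation":[0,0,0.06],"delta_rot":[0,0,0],"jaw":2},
    {"translation":[0,0,0.09],"delta_rot":[0,0,0],"jaw":2},
    {"translation":[0,0,0.12],"delta_rot":[0,0,0],"jaw":2},
    {"translation":[0,0,0.15],"delta_rot":[0,0,0],"jaw":2},
    {"translation":[0,0,0.18],"delta_rot":[0,0,0],"jaw":2},
    {"translation":[0,0,0.2],"delta_rot":[0,0,0],"jaw":2},
    {"translation":[0,0,0.2],"delta_rot":[0,0,0],"jaw":2},
  ],
)

```text
time: 17.35
tool_pos: [0.5271, 0.055, 0.0844]
tool_rot: [0.001, 0.128, 0.992, -0.0]
contact_force: [0.2, 0.2, 2.1]
gripper_width: 0.31
grasp_force: 59.5
```

Request:
send_rows(
  steps=[
    {"translation":[0,0,0.03],"delta_rot":[0,0,0],"jaw":2},
    {"translation":[0,0,0.06],"delta_rot":[0,0,0],"jaw":2},
    {"translation":[0,0,0.09],"delta_rot":[0,0,0],"jaw":2},
    {"translation":[0,0,0.12],"delta_rot":[0,0,0],"jaw":2},
    {"translation":[0,0,0.15],"delta_rot":[0,0,0],"jaw":2},
    {"translation":[0,0,0.18],"delta_rot":[0,0,0],"jaw":2},
    {"translation":[0,0,0.2],"delta_rot":[0,0,0],"jaw":2},
    {"translation":[0,0,0.2],"delta_rot":[0,0,0],"jaw":2},
  ],
)

```text
time: 18.15
tool_pos: [0.5273, 0.0549, 0.0838]
tool_rot: [0.0, 0.128, 0.992, -0.0]
contact_force: [-3.5, -0.1, 10.0]
gripper_width: 0.312
grasp_force: 59.7
```

Request:
send_rows(
  steps=[
    {"translation":[0,0,0.02],"delta_rot":[0,0,0],"jaw":2},
    {"translation":[0,0,0.04],"delta_rot":[0,0,0],"jaw":2},
    {"translation":[0,0,0.06],"delta_rot":[0,0,0],"jaw":2},
    {"translation":[0,0,0.08],"delta_rot":[0,0,0],"jaw":2},
    {"translation":[0,0,0.08],"delta_rot":[0,0,0],"jaw":2},
    {"translation":[0,0,0.08],"delta_rot":[0,0,0],"jaw":2},
    {"translation":[0,0,0.08],"delta_rot":[0,0,0],"jaw":2},
    {"translation":[0,0,0.08],"delta_rot":[0,0,0],"jaw":2},
  ],
)

```text
time: 18.95
tool_pos: [0.5274, 0.0549, 0.0835]
tool_rot: [0.0, 0.128, 0.992, -0.0]
contact_force: [-5.4, 0.4, 13.8]
gripper_width: 0.312
grasp_force: 60.0
```

```bash
python3 - <<'E'
from h import *
import pickle
s=state(); print(s['ft_torque'].round(2),s['contact_force'].round(1))
f=grab_frame('wrist'); pickle.dump(f,open('w7.pkl','wb')); cv2.imwrite('pics/w7.png',cv2.resize(f['pixels'][130:330,130:390],(780,600),interpolation=cv2.INTER_CUBIC))
p,M=tool(); go(.5266,.0552,.08)
def fit(f,p,M):
    P=cloud(f); T=(P-p)@M; h=np.hypot(T[...,0],T[...,1]+.001)
    m=(h<.0245)&(h>.0165)&(T[...,2]>.008)&(T[...,2]<.026)&(T[...,0]>0); q=T[m]
    a=None
    for i in range(6):
        a=np.linalg.lstsq(np.c_[q[:,:2],np.ones(len(q))],q[:,2],rcond=None)[0]; e=abs(q[:,:2]@a[:2]+a[2]-q[:,2]); q=q[e<np.percentile(e,90)] if i<5 else q
    print('shoulder plane',a.round(4),len(q),e.max())
fit(f,p,M)
fit(pickle.load(open('w6.pkl','rb')),np.array([.5257,.0554,.1908]),M)
E
```

```text
[ 0.02  0.87 -0.06] [-5.4  0.4 13.8]
at [0.5274 0.055  0.0835] shift cm [0.08 0.   0.35]
level rot [-0.0001  0.0007 -0.    ] F [-4.46  0.33 14.09] t 19.0 gw 0.308
shoulder plane [0.0013 0.001  0.0148] 769 0.0004976050905798422
shoulder plane [0.0037 0.0001 0.0149] 766 0.0004959039372273814
```

View pics/w7.png

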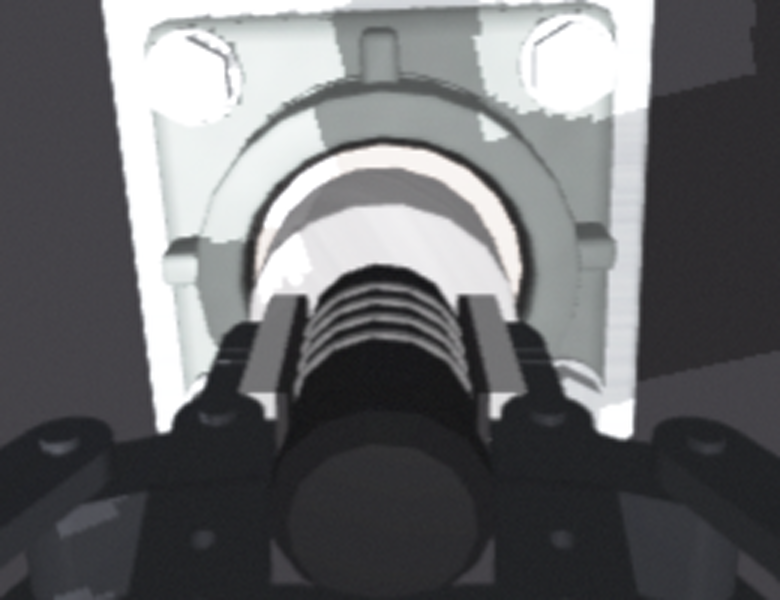

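The sleeve sits on the cover rim with its wall visible round (390,230) and is upright to 0.004 rad. The sideways force suggests the arm yields towards +x under load, so I'll shift the command about 1 mm towards -x.

Request:
send_rows(
  steps=[
    {"translation":[0.03,0,0],"delta_rot":[0,0,0],"jaw":2},
    {"translation":[0.06,0,0],"delta_rot":[0,0,0],"jaw":2},
    {"translation":[0.09,0,0],"delta_rot":[0,0,0],"jaw":2},
    {"translation":[0.12,0,0],"delta_rot":[0,0,0],"jaw":2},
    {"translation":[0.12,0,0],"delta_rot":[0,0,0],"jaw":2},
    {"translation":[0.12,0,0],"delta_rot":[0,0,0],"jaw":2},
    {"translation":[0.12,0,0],"delta_rot":[0,0,0],"jaw":2},
    {"translation":[0.12,0,0],"delta_rot":[0,0,0],"jaw":2},
  ],
)

```text
time: 19.8
tool_pos: [0.5271, 0.055, 0.0836]
tool_rot: [0.002, 0.128, 0.992, -0.0]
contact_force: [-1.3, -0.4, 10.0]
gripper_width: 0.31
grasp_force: 60.0
```

Request:
send_rows(
  steps=[
    {"translation":[0.01,0,0.02],"delta_rot":[0,0,0],"jaw":2},
    {"translation":[0.02,0,0.04],"delta_rot":[0,0,0],"jaw":2},
    {"translation":[0.03,0,0.06],"delta_rot":[0,0,0],"jaw":2},
    {"translation":[0.04,0,0.08],"delta_rot":[0,0,0],"jaw":2},
    {"translation":[0.04,0,0.08],"delta_rot":[0,0,0],"jaw":2},
    {"translation":[0.04,0,0.08],"delta_rot":[0,0,0],"jaw":2},
    {"translation":[0.04,0,0.08],"delta_rot":[0,0,0],"jaw":2},
    {"translation":[0.04,0,0.08],"delta_rot":[0,0,0],"jaw":2},
  ],
)

```text
time: 20.6
tool_pos: [0.5271, 0.055, 0.0835]
tool_rot: [0.002, 0.128, 0.992, -0.0]
contact_force: [-2.6, -1.0, 12.7]
gripper_width: 0.311
grasp_force: 60.1
```

```bash
python3 - <<'E'
from h import *
from scipy.optimize import least_squares
f=grab_frame('wrist'); P=cloud(f); p,M=tool(); go(.5266,.0552,.08); print(state()['joint_efforts'].round(1))
def edge(z0,rlo,rhi,c,R0,sign):
    g=P[...,2]; d=np.hypot(*(P[...,:2]-c).transpose(2,0,1)); m=(abs(g-z0)<.0025)&(d<rhi)&(d>rlo); q=P[m]
    ang=np.arctan2(*(q[:,:2]-c).T[::-1]); e=[]
    for a in np.arange(-np.pi,np.pi,.08):
        s=q[abs(ang-a)<.04]
        if len(s)>3:
            h=np.hypot(*(s[:,:2]-c).T); e.append(s[np.argmax(h*sign),:2])
    e=np.array(e)
    r=least_squares(lambda o:np.hypot(*(e-o).T)*1000-R0,c,loss='soft_l1'); print(r.x.round(4),len(e),np.median(abs(r.fun)).round(2),'z',np.median(q[:,2]).round(4))
    return r.x
c=np.array([.5265,.055])
edge(.0685,.018,.03,c,25.5,1)   # sleeve shoulder
edge(.047,.032,.048,c,41,1)     # boss outer
edge(.047,.029,.04,c,31,-1)     # bore edge
# cover rim visible between sleeve and bore
d=np.hypot(*(P[...,:2]-c).transpose(2,0,1)); m=(d>.0262)&(d<.0295)&(P[...,2]>.03)&(P[...,2]<.06); q=P[m]; print('rim',len(q),np.percentile(q[:,2],[5,25,50,75,95]).round(4))
a=np.arctan2(q[:,1]-c[1],q[:,0]-c[0])
for k in np.arange(-3.14,3.14,.4):
    s=q[(a>=k)&(a<k+.4)]
    if len(s)>5: print(k.round(1),len(s),np.median(s[:,2]).round(4),end='; ')
E
```

```text
at [0.5271 0.055  0.0835] shift cm [0.06 0.01 0.35]
level rot [0.     0.0042 0.    ] F [-1.71 -0.82 13.18] t 20.65 gw 0.313
[  0.1 -25.7 -27.2   0.1  -0.6  -0. ]
[0.5269 0.054 ] 38 0.22 z 0.0685
[0.5264 0.0553] 51 0.27 z 0.047
[0.5267 0.0552] 51 0.54 z 0.047
rim 711 [0.0417 0.0423 0.0428 0.0433 0.044 ]
-3.1 86 0.0428; -2.7 91 0.0429; -2.3 83 0.0428; -1.9 26 0.0433; 0.9 25 0.0432; 1.3 83 0.0428; 1.7 86 0.0428; 2.1 87 0.0427; 2.5 86 0.0427; 2.9 58 0.0427;
```

The cover is level, with its underside at about 35.8 mm and the sleeve centred. I'll keep pressing in small steps.

Request:
send_rows(
  steps=[
    {"translation":[0.01,0,0.02],"delta_rot":[0,0,0],"jaw":2},
    {"translation":[0.02,0,0.04],"delta_rot":[0,0,0],"jaw":2},
    {"translation":[0.03,0,0.06],"delta_rot":[0,0,0],"jaw":2},
    {"translation":[0.04,0,0.08],"delta_rot":[0,0,0],"jaw":2},
    {"translation":[0.04,0,0.08],"delta_rot":[0,0,0],"jaw":2},
    {"translation":[0.04,0,0.08],"delta_rot":[0,0,0],"jaw":2},
    {"translation":[0.04,0,0.08],"delta_rot":[0,0,0],"jaw":2},
    {"translation":[0.04,0,0.08],"delta_rot":[0,0,0],"jaw":2},
  ],
)

```text
time: 21.45
tool_pos: [0.5269, 0.055, 0.0816]
tool_rot: [0.003, 0.128, 0.992, -0.0]
contact_force: [2.7, -0.2, 5.9]
gripper_width: 0.318
grasp_force: 60.0
```

Request:
send_rows(
  steps=[
    {"translation":[-0.02,0,0.02],"delta_rot":[0,0,0],"jaw":2},
    {"translation":[-0.04,0,0.04],"delta_rot":[0,0,0],"jaw":2},
    {"translation":[-0.06,0,0.06],"delta_rot":[0,0,0],"jaw":2},
    {"translation":[-0.06,0,0.08],"delta_rot":[0,0,0],"jaw":2},
    {"translation":[-0.06,0,0.1],"delta_rot":[0,0,0],"jaw":2},
    {"translation":[-0.06,0,0.1],"delta_rot":[0,0,0],"jaw":2},
    {"translation":[-0.06,0,0.1],"delta_rot":[0,0,0],"jaw":2},
    {"translation":[-0.06,0,0.1],"delta_rot":[0,0,0],"jaw":2},
  ],
)

```text
time: 22.25
tool_pos: [0.5271, 0.055, 0.0813]
tool_rot: [0.002, 0.128, 0.992, -0.0]
contact_force: [-1.8, 0.2, 12.2]
gripper_width: 0.313
grasp_force: 60.0
```

Request:
send_rows(
  steps=[
    {"translation":[0,0,0.02],"delta_rot":[0,0,0],"jaw":2},
    {"translation":[0,0,0.04],"delta_rot":[0,0,0],"jaw":2},
    {"translation":[0,0,0.06],"delta_rot":[0,0,0],"jaw":2},
    {"translation":[0,0,0.08],"delta_rot":[0,0,0],"jaw":2},
    {"translation":[0,0,0.1],"delta_rot":[0,0,0],"jaw":2},
    {"translation":[0,0,0.1],"delta_rot":[0,0,0],"jaw":2},
    {"translation":[0,0,0.1],"delta_rot":[0,0,0],"jaw":2},
    {"translation":[0,0,0.1],"delta_rot":[0,0,0],"jaw":2},
  ],
)

```text
time: 23.05
tool_pos: [0.5272, 0.055, 0.0807]
tool_rot: [0.002, 0.128, 0.992, -0.0]
contact_force: [-2.7, 0.0, 13.6]
gripper_width: 0.312
grasp_force: 60.1
```

Request:
send_rows(
  steps=[
    {"translation":[0.01,0,0.02],"delta_rot":[0,0,0],"jaw":2},
    {"translation":[0.02,0,0.04],"delta_rot":[0,0,0],"jaw":2},
    {"translation":[0.03,0,0.06],"delta_rot":[0,0,0],"jaw":2},
    {"translation":[0.04,0,0.08],"delta_rot":[0,0,0],"jaw":2},
    {"translation":[0.05,0,0.08],"delta_rot":[0,0,0],"jaw":2},
    {"translation":[0.05,0,0.08],"delta_rot":[0,0,0],"jaw":2},
    {"translation":[0.05,0,0.08],"delta_rot":[0,0,0],"jaw":2},
    {"translation":[0.05,0,0.08],"delta_rot":[0,0,0],"jaw":2},
  ],
)

```text
time: 23.85
tool_pos: [0.5272, 0.055, 0.0803]
tool_rot: [0.002, 0.128, 0.992, -0.0]
contact_force: [-1.7, -0.9, 14.8]
gripper_width: 0.314
grasp_force: 60.3
```

```bash
python3 -c "
from h import *
go(.5265,.055,.08); print(state()['ft_torque'].round(2))"
```

```text
at [0.5272 0.055  0.0803] shift cm [ 0.06 -0.02  0.03]
level rot [0.     0.0048 0.    ] F [-1.7  -0.85 14.78] t 23.85 gw 0.314
[-0.1   0.45 -0.03]
```

Request:
send_rows(
  steps=[
    {"translation":[0,0,0.02],"delta_rot":[0,0,0],"jaw":2},
    {"translation":[0.01,0,0.04],"delta_rot":[0,0,0],"jaw":2},
    {"translation":[0.01,0,0.06],"delta_rot":[0,0,0],"jaw":2},
    {"translation":[0.02,0,0.07],"delta_rot":[0,0,0],"jaw":2},
    {"translation":[0.02,0,0.07],"delta_rot":[0,0,0],"jaw":2},
    {"translation":[0.02,0,0.07],"delta_rot":[0,0,0],"jaw":2},
    {"translation":[0.02,0,0.07],"delta_rot":[0,0,0],"jaw":2},
    {"translation":[0.02,0,0.07],"delta_rot":[0,0,0],"jaw":2},
  ],
)

```text
time: 24.65
tool_pos: [0.5271, 0.055, 0.0799]
tool_rot: [0.003, 0.128, 0.992, -0.0]
contact_force: [-2.7, -0.6, 15.3]
gripper_width: 0.311
grasp_force: 60.4
```

Request:
send_rows(
  steps=[
    {"translation":[0,0,0.02],"delta_rot":[0,0,0],"jaw":2},
    {"translation":[0.01,0,0.04],"delta_rot":[0,0,0],"jaw":2},
    {"translation":[0.02,0,0.06],"delta_rot":[0,0,0],"jaw":2},
    {"translation":[0.03,0,0.07],"delta_rot":[0,0,0],"jaw":2},
    {"translation":[0.03,0,0.07],"delta_rot":[0,0,0],"jaw":2},
    {"translation":[0.03,0,0.07],"delta_rot":[0,0,0],"jaw":2},
    {"translation":[0.03,0,0.07],"delta_rot":[0,0,0],"jaw":2},
    {"translation":[0.03,0,0.07],"delta_rot":[0,0,0],"jaw":2},
  ],
)

```text
time: 25.45
tool_pos: [0.5271, 0.055, 0.0796]
tool_rot: [0.003, 0.128, 0.992, -0.0]
contact_force: [-2.9, -0.8, 17.7]
gripper_width: 0.312
grasp_force: 60.5
```

Request:
send_rows(
  steps=[
    {"translation":[0.01,0,0.01],"delta_rot":[0,0,0],"jaw":2},
    {"translation":[0.02,0,0.02],"delta_rot":[0,0,0],"jaw":2},
    {"translation":[0.03,0,0.03],"delta_rot":[0,0,0],"jaw":2},
    {"translation":[0.03,0,0.04],"delta_rot":[0,0,0],"jaw":2},
    {"translation":[0.03,0,0.05],"delta_rot":[0,0,0],"jaw":2},
    {"translation":[0.03,0,0.05],"delta_rot":[0,0,0],"jaw":2},
    {"translation":[0.03,0,0.05],"delta_rot":[0,0,0],"jaw":2},
    {"translation":[0.03,0,0.05],"delta_rot":[0,0,0],"jaw":2},
  ],
)

```text
time: 26.25
tool_pos: [0.5271, 0.055, 0.0793]
tool_rot: [0.003, 0.128, 0.992, -0.0]
contact_force: [-2.2, -0.3, 17.4]
gripper_width: 0.311
grasp_force: 60.6
```

Request:
send_rows(
  steps=[
    {"translation":[0,0,0.01],"delta_rot":[0,0,0],"jaw":2},
    {"translation":[0.01,0,0.02],"delta_rot":[0,0,0],"jaw":2},
    {"translation":[0.01,0,0.03],"delta_rot":[0,0,0],"jaw":2},
    {"translation":[0.02,0,0.04],"delta_rot":[0,0,0],"jaw":2},
    {"translation":[0.02,0,0.05],"delta_rot":[0,0,0],"jaw":2},
    {"translation":[0.02,0,0.05],"delta_rot":[0,0,0],"jaw":2},
    {"translation":[0.02,0,0.05],"delta_rot":[0,0,0],"jaw":2},
    {"translation":[0.02,0,0.05],"delta_rot":[0,0,0],"jaw":2},
  ],
)

```text
time: 27.05
tool_pos: [0.5271, 0.055, 0.0786]
tool_rot: [0.003, 0.128, 0.992, -0.0]
contact_force: [-0.2, -1.0, 15.2]
gripper_width: 0.31
grasp_force: 60.6
```

Request:
send_rows(
  steps=[
    {"translation":[0,0,0.01],"delta_rot":[0,0,0],"jaw":2},
    {"translation":[0,0,0.02],"delta_rot":[0,0,0],"jaw":2},
    {"translation":[0.01,0,0.03],"delta_rot":[0,0,0],"jaw":2},
    {"translation":[0.01,0,0.04],"delta_rot":[0,0,0],"jaw":2},
    {"translation":[0.01,0,0.05],"delta_rot":[0,0,0],"jaw":2},
    {"translation":[0.01,0,0.05],"delta_rot":[0,0,0],"jaw":2},
    {"translation":[0.01,0,0.05],"delta_rot":[0,0,0],"jaw":2},
    {"translation":[0.01,0,0.05],"delta_rot":[0,0,0],"jaw":2},
  ],
)

```text
time: 27.85
tool_pos: [0.5271, 0.0551, 0.0785]
tool_rot: [0.003, 0.128, 0.992, -0.0]
contact_force: [-1.1, -0.7, 17.4]
gripper_width: 0.316
grasp_force: 60.6
```

Request:
send_rows(
  steps=[
    {"translation":[0,0,0.01],"delta_rot":[0,0,0],"jaw":2},
    {"translation":[0,0,0.02],"delta_rot":[0,0,0],"jaw":2},
    {"translation":[0.01,0,0.03],"delta_rot":[0,0,0],"jaw":2},
    {"translation":[0.01,0,0.04],"delta_rot":[0,0,0],"jaw":2},
    {"translation":[0.01,0,0.05],"delta_rot":[0,0,0],"jaw":2},
    {"translation":[0.01,0,0.05],"delta_rot":[0,0,0],"jaw":2},
    {"translation":[0.01,0,0.05],"delta_rot":[0,0,0],"jaw":2},
    {"translation":[0.01,0,0.05],"delta_rot":[0,0,0],"jaw":2},
  ],
)

```text
time: 28.65
tool_pos: [0.5271, 0.055, 0.0784]
tool_rot: [0.004, 0.128, 0.992, -0.0]
contact_force: [-2.4, -1.1, 20.2]
gripper_width: 0.313
grasp_force: 60.8
```

Request:
send_rows(
  steps=[
    {"translation":[0.01,0,0.01],"delta_rot":[0,0,0],"jaw":2},
    {"translation":[0.02,0,0.02],"delta_rot":[0,0,0],"jaw":2},
    {"translation":[0.02,0,0.02],"delta_rot":[0,0,0],"jaw":2},
    {"translation":[0.02,0,0.02],"delta_rot":[0,0,0],"jaw":2},
    {"translation":[0.02,0,0.02],"delta_rot":[0,0,0],"jaw":2},
    {"translation":[0.02,0,0.02],"delta_rot":[0,0,0],"jaw":2},
    {"translation":[0.02,0,0.02],"delta_rot":[0,0,0],"jaw":2},
    {"translation":[0.02,0,0.02],"delta_rot":[0,0,0],"jaw":2},
  ],
)

```text
time: 29.45
tool_pos: [0.5271, 0.0551, 0.0784]
tool_rot: [0.004, 0.128, 0.992, -0.0]
contact_force: [-2.7, -1.3, 20.0]
gripper_width: 0.31
grasp_force: 60.9
```

It has bottomed: 0.1 mm of travel added about 3 N, after two force drops as the catches snapped. I'll lift the sleeve off and check.

Request:
send_rows(
  steps=[
    {"translation":[-0.05,0,-0.2],"delta_rot":[0,0,0],"jaw":2},
    {"translation":[-0.15,0,-0.5],"delta_rot":[0,0,0],"jaw":2},
    {"translation":[-0.2,0,-1],"delta_rot":[0,0,0],"jaw":2},
    {"translation":[-0.2,0,-2],"delta_rot":[0,0,0],"jaw":2},
    {"translation":[-0.2,0,-4],"delta_rot":[0,0,0],"jaw":2},
    {"translation":[-0.2,0,-7],"delta_rot":[0,0,0],"jaw":2},
    {"translation":[-0.2,0,-10],"delta_rot":[0,0,0],"jaw":2},
    {"translation":[-0.2,0,-12],"delta_rot":[0,0,0],"jaw":2},
  ],
)

```text
time: 30.25
tool_pos: [0.5256, 0.0554, 0.1956]
tool_rot: [0.001, 0.128, 0.992, -0.0]
contact_force: [0.3, 0.1, -2.0]
gripper_width: 0.311
grasp_force: 59.2
```

Request:
send_rows(
  steps=[
    {"translation":[-2,0,0],"delta_rot":[0,0,0],"jaw":2},
    {"translation":[-5,0,0],"delta_rot":[0,0,0],"jaw":2},
    {"translation":[-7,0,0],"delta_rot":[0,0,0],"jaw":2},
    {"translation":[-7,0,0],"delta_rot":[0,0,0],"jaw":2},
    {"translation":[-7,0,0],"delta_rot":[0,0,0],"jaw":2},
    {"translation":[-7,0,0],"delta_rot":[0,0,0],"jaw":2},
    {"translation":[-7,0,0],"delta_rot":[0,0,0],"jaw":2},
    {"translation":[-7,0,0],"delta_rot":[0,0,0],"jaw":2},
  ],
)

```text
time: 31.05
tool_pos: [0.5926, 0.0378, 0.1935]
tool_rot: [-0.0, 0.128, 0.992, -0.0]
contact_force: [0.6, -0.8, -1.7]
gripper_width: 0.315
grasp_force: 59.2
```

```bash
python3 - <<'E'
from h import *
f=grab_frame('wrist'); P=cloud(f); cv2.imwrite('pics/w8.png',f['pixels'])
go(.5394,-.329,.12); 
c=np.array([.5264,.0552]); d=np.hypot(*(P[...,:2]-c).transpose(2,0,1))
m=(d<.028)&(d>.020)&(P[...,2]>.025)&(P[...,2]<.05); q=P[m]; q=q[abs(q[:,2]-np.median(q[:,2]))<.003]; print('rim',np.linalg.lstsq(np.c_[q[:,:2]-c,np.ones(len(q))],q[:,2],rcond=None)[0].round(4),len(q))
m=(d<.022)&(P[...,2]>.05)&(P[...,2]<.08); q=P[m]; print('dome',cv2.minEnclosingCircle((q[:,:2]*1000).astype(np.float32)),np.percentile(q[:,2],95))
m=(d<.04)&(d>.0335)&(P[...,2]>.04)&(P[...,2]<.05); print('boss z',np.median(P[m][:,2]))
E
```

```text
at [0.5927 0.0378 0.1936] shift cm [ -4.15 -36.83   7.36]
level rot [-0.      0.0001 -0.    ] F [-0.16  0.3  -0.77] t 31.1 gw 0.315
rim [0.0004 0.0011 0.0381] 1344
dome ((526.6454467773438, 55.16468811035156), 17.311866760253906) 0.05761606353295928
boss z 0.04713796552096566
```

The cover is held at 31.0 mm, level, and on the axis. Now I'll carry the sleeve back.

Request:
send_rows(
  steps=[
    {"translation":[-0.5,-4,-1],"delta_rot":[0,0,0],"jaw":2},
    {"translation":[-1,-8.5,-1],"delta_rot":[0,0,0],"jaw":2},
    {"translation":[-1.5,-13,-1],"delta_rot":[0,0,0],"jaw":2},
    {"translation":[-2,-17.5,-1],"delta_rot":[0,0,0],"jaw":2},
    {"translation":[-2.5,-22,-1],"delta_rot":[0,0,0],"jaw":2},
    {"translation":[-3,-26.5,-1],"delta_rot":[0,0,0],"jaw":2},
    {"translation":[-3.5,-31,-1],"delta_rot":[0,0,0],"jaw":2},
    {"translation":[-3.9,-34.5,-1],"delta_rot":[0,0,0],"jaw":2},
  ],
)

```text
time: 31.9
tool_pos: [0.5424, -0.3083, 0.2037]
tool_rot: [0.0, 0.129, 0.992, -0.0]
contact_force: [1.2, -0.1, -1.4]
gripper_width: 0.313
grasp_force: 59.6
```

Request:
send_rows(
  steps=[
    {"translation":[-0.2,-1.5,0],"delta_rot":[0,0,0],"jaw":2},
    {"translation":[-0.2,-2.3,0],"delta_rot":[0,0,0],"jaw":2},
    {"translation":[-0.2,-2.3,0],"delta_rot":[0,0,0],"jaw":2},
    {"translation":[-0.2,-2.3,0],"delta_rot":[0,0,0],"jaw":2},
    {"translation":[-0.2,-2.3,3],"delta_rot":[0,0,0],"jaw":2},
    {"translation":[-0.2,-2.3,6],"delta_rot":[0,0,0],"jaw":2},
    {"translation":[-0.2,-2.3,8],"delta_rot":[0,0,0],"jaw":2},
    {"translation":[-0.2,-2.3,9],"delta_rot":[0,0,0],"jaw":2},
  ],
)

```text
time: 32.7
tool_pos: [0.5386, -0.3262, 0.1108]
tool_rot: [-0.002, 0.127, 0.992, 0.001]
contact_force: [-0.0, -0.0, -3.1]
gripper_width: 0.311
grasp_force: 59.7
```

```bash
python3 -c "
from h import *
go(.5394,-.329,.0471)"
```

```text
at [ 0.5386 -0.3262  0.1108] shift cm [-0.17 -0.27  6.36]
level rot [ 0.002  -0.0039 -0.    ] F [-0.03 -0.03 -3.14] t 32.7 gw 0.311
```

Request:
send_rows(
  steps=[
    {"translation":[0,0,1],"delta_rot":[0,0,0],"jaw":2},
    {"translation":[0,0,2.5],"delta_rot":[0,0,0],"jaw":2},
    {"translation":[0,0,4],"delta_rot":[0,0,0],"jaw":2},
    {"translation":[0,0,5],"delta_rot":[0,0,0],"jaw":2},
    {"translation":[0,0,5.5],"delta_rot":[0,0,0],"jaw":2},
    {"translation":[0,0,5.9],"delta_rot":[0,0,0],"jaw":2},
    {"translation":[0,0,6.1],"delta_rot":[0,0,0],"jaw":2},
    {"translation":[0,0,6.2],"delta_rot":[0,0,0],"jaw":2},
  ],
)

```text
time: 33.5
tool_pos: [0.5396, -0.329, 0.0518]
tool_rot: [0.0, 0.128, 0.992, -0.0]
contact_force: [-1.4, -0.7, -1.0]
gripper_width: 0.311
grasp_force: 59.7
```

Request:
send_rows(
  steps=[
    {"translation":[0,0,0.1],"delta_rot":[0,0,0],"jaw":2},
    {"translation":[0,0,0.2],"delta_rot":[0,0,0],"jaw":2},
    {"translation":[0,0,0.3],"delta_rot":[0,0,0],"jaw":2},
    {"translation":[0,0,0.4],"delta_rot":[0,0,0],"jaw":2},
    {"translation":[0,0,0.4],"delta_rot":[0,0,0],"jaw":2},
    {"translation":[0,0,0.4],"delta_rot":[0,0,0],"jaw":2},
    {"translation":[0,0,0.4],"delta_rot":[0,0,0],"jaw":2},
    {"translation":[0,0,0.4],"delta_rot":[0,0,0],"jaw":2},
  ],
)

```text
time: 34.3
tool_pos: [0.5394, -0.3288, 0.0476]
tool_rot: [0.0, 0.128, 0.992, -0.0]
contact_force: [-0.2, 0.5, -1.7]
gripper_width: 0.318
grasp_force: 59.7
```

Half a millimetre to go: set it down, open to 6 cm and retreat.

Request:
send_rows(
  steps=[
    {"translation":[0,0,0.05],"delta_rot":[0,0,0],"jaw":2},
    {"translation":[0,0,0.08],"delta_rot":[0,0,0],"jaw":2},
    {"translation":[0,0,0.08],"delta_rot":[0,0,0],"jaw":2},
    {"translation":[0,0,0.08],"delta_rot":[0,0,0],"jaw":3.5},
    {"translation":[0,0,0.08],"delta_rot":[0,0,0],"jaw":4.5},
    {"translation":[0,0,0.05],"delta_rot":[0,0,0],"jaw":6},
    {"translation":[0,0,0],"delta_rot":[0,0,0],"jaw":6},
    {"translation":[0,0,0],"delta_rot":[0,0,0],"jaw":6},
  ],
)

```text
time: 35.1
tool_pos: [0.5394, -0.3288, 0.0476]
tool_rot: [0.0, 0.128, 0.992, -0.0]
contact_force: [0.0, -0.5, 0.1]
gripper_width: 0.701
grasp_force: 0.0
```

Request:
send_rows(
  steps=[
    {"translation":[0,0,-1],"delta_rot":[0,0,0],"jaw":6},
    {"translation":[0,0,-3],"delta_rot":[0,0,0],"jaw":6},
    {"translation":[0,0,-7],"delta_rot":[0,0,0],"jaw":6},
    {"translation":[0,0,-11],"delta_rot":[0,0,0],"jaw":6},
    {"translation":[0,0,-15],"delta_rot":[0,0,0],"jaw":6},
    {"translation":[0,0,-19],"delta_rot":[0,0,0],"jaw":6},
    {"translation":[0,0,-20],"delta_rot":[0,0,0],"jaw":6},
    {"translation":[0,0,-20],"delta_rot":[0,0,0],"jaw":6},
  ],
)

```text
time: 35.9
tool_pos: [0.5404, -0.3295, 0.2512]
tool_rot: [0.003, 0.128, 0.992, -0.002]
contact_force: [-0.2, -0.8, -0.1]
gripper_width: 0.697
grasp_force: 0.0
```

```bash
python3 - <<'E'
from h import *
f=grab_frame('wrist'); P=cloud(f); go(.54,-.33,.2)
d=np.hypot(*(P[...,:2]-[.5394,-.329]).transpose(2,0,1)); q=P[(d<.03)&(P[...,2]>.075)&(P[...,2]<.1)]
print('sleeve handle',cv2.minEnclosingCircle((q[:,:2]*1000).astype(np.float32)),np.median(q[:,2]))
f=grab_frame('top'); P=cloud(f); d=np.hypot(*(P[...,:2]-[.521,.056]).transpose(2,0,1)); q=P[(d<.012)]; print('dome top (top cam)',np.median(q[:,2]))
d=np.hypot(*(P[...,:2]-[.4234,.2827]).transpose(2,0,1));print('old place',np.median(P[d<.015][:,2]))
E
```

```text
at [ 0.5395 -0.3288  0.2482] shift cm [-0.08 -0.1   4.82]
level rot [-0.0006  0.0013 -0.    ] F [-0.24  0.13 -0.68] t 35.95 gw 0.703
sleeve handle ((539.168212890625, -329.4595642089844), 15.098682403564453) 0.08576404261035525
dome top (top cam) 0.05572715567221176
old place -0.0006420969206297755
```

The sleeve stands upright in its place, and the dome top at 55.7 mm puts the cover at about 31 mm, still caught. Handing in.

```bash
python3 -c "
from plant import *
print(job_done())"
```

```text
the job is handed in; nothing more can be done
None
```

The cover is pressed home and held at about 31 mm, under the 32 mm limit; peak press by the wrist readings was about 22 N. The sleeve is back upright where it stood, and the job was handed in at about 36 s, with no verdict returned.

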